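Set the microscope light source to green and switch it on

TASK

Switch the microscope's light source to green: with a fingertip, push the finger tab on the pointer bar of its rotary selector gently clockwise (seen from above), click by click, until it rests on the green dot, without running past to the next dot. Only then press the round white button beside it fully down and let it come up again. Just push, never grip the tab, leave the canister, the bottle and the plates where they stand, and finish with the hand clear.

Things in the scene. Friction and masses are not known exactly. Their poses are not given: they have to be found in the camera images.
- console: The light source: white box with a grey top, 200 (x) x 280 (y) x 90 mm high, fixed to the bench at a place and yaw that vary. Origin at the centre of its underside, x from its front to its back, y to its left. Selector axis (vertical) at x 0, y 50 mm; button at x -25, y -90 mm.
- selector (a joint): Selector angle in rad: 0 at its first position, growing clockwise seen from above. Eight click positions (spring detents) 30 degrees (0.524) apart, 0 to 3.665, with end stops just beyond. Pushed past midway it snaps to the next position and stays. A click takes about 0.15 N m (3 to 5 N at the tab). It starts at one of the first three positions.
- pointer_bar: The selector's white pointer bar, black line on top: low, 14 mm wide, from 22 mm behind the turning axis to 54 mm in front, top 17 mm above the console's top, on a black hub 48 mm across. An upright finger tab stands on its pointing end. Origin on the axis, 1 mm above the console's top; x along the bar to its pointing end, z up.
- tab (a point): Middle of the upright finger tab of the bar, 42 mm from the turning axis, 31 mm above the console's top. The tab is 24 mm long along the bar, 14 mm wide and reaches from the bar up to 45 mm above the console's top; a fingertip pushes its flat upright side.
- bar_aim (a point): The point that the bar points at on the ring of dots, 66 mm from the axis along the bar's x, 1 mm above the console's top.
- dot_green: The green dot: flat disc 18 mm across, 2.5 mm thick, on the console's top, 66 mm from the selector's axis. Each click position has a dot: white for the first three, then green, red, blue, yellow and violet in an order that varies. Origin at the centre of its underside.
- enable (a joint): Travel of the white push button in m: 0 up, 0.006 fully down; spring, about 5 N at the bottom.
- enable_top (a point): Centre of the top of the white round button, 30 mm across, in a black housing on the console's top; pressed straight down.
- canister: Bystander, loose: aluminium canister 35 mm across, 42 mm high, standing on the console's top behind the button. Origin at the centre of its underside.
- bottle: Bystander, loose: amber bottle 60 mm across, 125 mm high, on the bench to the left of the console. Origin at the centre of its underside.
- plates: Bystander, loose: pink stack of culture plates 128 x 86 x 60 mm high, on the bench to the right of the console. Origin at the centre of its underside.

How it is judged:
On the way, in this order (a step that is already met when the one before it is completed fails the run):
1. the selector rests on the green dot (horizontal distance between bar_aim and dot_green below 0.008 m and velocity of joint selector between -0.2 and 0.2 rad/s), for 0.3 s.
2. the button is pressed down with the selector on green (horizontal distance between bar_aim and dot_green below 0.008 m and value of joint enable above 0.0045 m), for 0.05 s.
At the end, for the whole second after the job is handed in: The selector bar points at the green dot (bar_aim within 8 mm of the dot's centre, seen from above), the button is up again (less than 1.5 mm down), and canister, bottle and plates stand upright, at rest, within 15 mm of where they were (horizontal distance between bar_aim and dot_green below 0.008 m and value of joint enable below 0.0015 m and linear speed of each of canister, bottle, plates below 0.02 m/s and distance of each of canister, bottle, plates from where it was at the start of the episode below 0.015 m and angle between each of canister, bottle, plates's own z axis and vertical below 0.15 rad); the robot touches nothing.
It fails at once if the selector ran past the green dot, to the next position (more than 20 degrees past) (x of dot_green in the frame of pointer_bar above 0 m and y of dot_green in the frame of pointer_bar above 0.0226 m).
It fails at once if the button was pressed (more than 3 mm) while the selector was not on green (value of joint enable above 0.003 m and not (horizontal distance between bar_aim and dot_green below 0.008 m)).
It fails at once if the bar was gripped or forced (more than 25 N) (contact force between the fingers and pointer_bar above 25 N).
It fails at once if the canister, bottle or plates were moved (15 mm) or tipped (distance of any of canister, bottle, plates from where it was at the start of the episode above 0.015 m or angle between any of canister, bottle, plates's own z axis and vertical above 0.3 rad).
It also fails if it takes over 64 s, if anything falls off the work surface, if the arm or the gripper's body presses on something with over 40 N, if the wrist force passes 120 N, or if a joint passes its speed limit or range.

ROBOT

A 6-joint arm with a two-finger parallel gripper is mounted at the origin on the work surface. World frame = base frame: x ahead of the robot, y to its left, z up, the work surface at z = 0. Lengths are in m, angles in rad, forces in N, time in s.
With the tool pointing down it reaches from about 0.25 to 0.8 m from the base axis. Payload 8.5 kg.
Tool frame: the origin (TCP) lies on the centre line of the jaws, within the pads' length; the fingertips stand 14 mm ahead of it and the grasp point (between the pads) lies 5 mm behind it; z points along the fingers, y is the direction in which the jaws open and shut (so a half turn about z gives the same grasp; the last joint's range is limited). The gripper opens to 85 mm and grips with 20 to 120 N. Pads are 22 mm wide; open, the fingers measure 114 mm over their backs; the gripper's body (76 mm by 85 mm) begins 54 mm behind the grasp point. The pads swing forward as they close: fully open they stand 13 mm farther back than shut.
Start: joints at [1.142, 0.238, -0.013, 1.319, 0, 1.571], TCP at [0.218, 0.477, 0.245] pointing down, gripper open.
Joint ranges: [-2.66, 2.66], [-1.03, 1.9], [-1.14, 1.46], [-1.82, 2.27], [-1.45, 1.34], [-3.14, 3.14]. Speed limits (rad/s): [2.22, 2.22, 2.79, 3.14, 3.14, 3.14].

INTERFACE

Orientations are given as a unit quaternion [x, y, z, w].
In Python, from workcell import robot gives the robot as it stands.
- The arm moves only by the tool apply_moves, never from a script. Its argument "increments" is a list of rows, each a list of 5 numbers: the opening, from -1 (shut) to 1 (fully open), so that 0 is half open, then the shift along the tool's x, y, z in units of 60 mm (1.0 is 60 mm), then the turn about the tool's z in rad. In form: [[claw, x, y, z, twist], ...]. A call has 1 to 8 rows; each row is the pose to reach, as a shift and turn from the pose commanded when the call began, along the tool's axes at that moment; what a row does not reach only later rows make up. A row lasts 1/8 s, in which the tool goes at most 62.5 mm and 10.7 degrees, less where a joint would pass 70% of its speed; a pose out of reach is approached as far as the arm can. A call with a gripper value outside its range is refused whole. The fingers move at their own pace and stop on an object; "grip_force" is the grip in N (left out, the last holds). Time passes only in rows, so rows that repeat a pose let the fingers close. It gives the time, the measured TCP pose, the force and the opening at its end, in the units of the state.
- robot.get_state(): the state, without advancing time (a new reading comes with each control period).
- robot.get_image(name): name is "side" or "top" or "wrist"; returns (picture, depth): 384x512x3 uint8, red, green, blue; 384x512 float32, m along the optical axis (not along the pixel's ray), 0 where there is no reading.
- robot.get_calibration(name): a dict with "intrinsics" (3x3 intrinsics, pixels), "R" (3x3) and "t" (3): a world point X has camera coordinates R X + t; the wrist camera has in their place "hand_eye" (4x4, takes a point from camera to tool coordinates, whose origin is the TCP and whose axes are the flange's). Camera axes: x right, y down, z forward; pixel columns grow to the right and rows downward; lengths in m; the calibration is good to about 2 mm. A picture is of the moment at which its call begins: read the wrist's pose just before it. get_calibration takes no time and is no camera call.
- robot.close_job(): hands the job in, once; it reports no verdict.
The state is a dict: "time": time; "joint_pos": joint angles; "qd": joint speeds; "joint_efforts": joint torques, N m; "ee_pos": TCP position; "tcp_rot": TCP orientation; "contact_force": force on the tool from outside, world axes, zero at the start; "torque": the same for the moment, N m; "gripper_width": finger opening in m.
Only numpy, scipy, OpenCV 4.12 (cv2) and the standard library are available. Lean on these libraries where they do the work, as an engineer would, in place of code of your own. Each camera call takes 0.05 s, during which the arm holds its last target. There are 200 camera calls.

## Working session

There is one attempt and no reset: what is moved stays moved. The work goes in short steps, Python scripts to look and compute and a tool call to move; the robot and the scene stay as the last step left them, time stands still between calls to the robot, and variables do not carry over. Pictures are saved under pics/ and viewed, about 8 in all and at most 12, crops included, and the job is handed in when it is done.

Besides the shell and the picture viewer there is one more tool, called after "Emit:" as name([rows], argument=value, ...), one row to a line, values as JSON. apply_moves: Moves the arm, as the interface text tells. Its arguments: {"type":"object","properties":{"increments":{"type":"array"},"grip_force":{"type":"number"}},"required":["increments"]}

```bash
mkdir -p pics
cat > h.py <<'E'
import numpy as np, cv2
from workcell import robot
from scipy.spatial.transform import Rotation as Ro
def cam(name):
    c=robot.get_calibration(name);K=np.array(c["intrinsics"])
    if name=="wrist":
        s=robot.get_state();T=np.eye(4);T[:3,:3]=Ro.from_quat(s["tcp_rot"]).as_matrix();T[:3,3]=s["ee_pos"]
        M=T@np.array(c["hand_eye"]);return K,M[:3,:3],M[:3,3]
    R=np.array(c["R"]);t=np.array(c["t"]);return K,R.T,-R.T@t
def shot(name,f):
    C=cam(name);im,d=robot.get_image(name);cv2.imwrite(f"pics/{f}.png",im[:,:,::-1]);np.savez(f"pics/{f}.npz",im=im,d=d,K=C[0],R=C[1],o=C[2]);return im,d,C
def load(f):
    z=np.load(f"pics/{f}.npz");return z["im"],z["d"],(z["K"],z["R"],z["o"])
def ray(C,uv,z):
    K,R,o=C;uv=np.atleast_2d(uv).astype(float);v=(R@np.linalg.inv(K)@np.c_[uv,np.ones(len(uv))].T).T
    return o+v*((z-o[2])/v[:,2])[:,None]
def pts(C,d):
    K,R,o=C;v,u=np.mgrid[:d.shape[0],:d.shape[1]];p=np.stack([u*d,v*d,d],-1)
    return p@np.linalg.inv(K).T@R.T+o
def blobs(m,amin=15):
    n,l,s,c=cv2.connectedComponentsWithStats(m.astype(np.uint8));return [(c[i].round(1),int(s[i,4])) for i in range(1,n) if s[i,4]>=amin]
E
python3 - <<'E'
from h import *
for n in("top","side"):
    im,d,C=shot(n,n+"0");print(n,C[2],C[1][:,2],C[0][0,0])
s=robot.get_state();print(s)
cv2.imwrite("pics/both.png",np.hstack([cv2.imread("pics/top0.png")]))
E
```

```text
top [0.46104105 0.04517859 1.05777432] [ 0.12599097 -0.02346058 -0.99175394] 454.2627651479194
side [ 0.32759571 -0.55571734  0.84603642] [ 0.26891124  0.59919258 -0.75409217] 454.22363911694
{'time': 0.1, 'joint_pos': array([ 1.14202410e+00,  2.38747783e-01, -1.41578732e-02,  1.31918544e+00,
       -2.25040281e-05,  1.57080175e+00]), 'qd': array([ 0.00055736, -0.00031864,  0.00167487, -0.00278962, -0.00105413,
        0.00051346]), 'joint_efforts': array([ 6.28491744e-04, -5.39717603e+01,  3.47000349e+01,  1.34418564e-02,
        3.82581084e-05, -1.93059077e-05]), 'ee_pos': array([0.21813478, 0.4771613 , 0.24473243]), 'tcp_rot': array([ 2.12750233e-01,  9.77106401e-01, -6.34957311e-04, -1.26733181e-04]), 'contact_force': array([ 0.14559735, -0.04762507, -0.37151796]), 'torque': array([-0.01899594, -0.00692181, -0.00482129]), 'gripper_width': 0.08542252167224423}
```

View pics/top0.png

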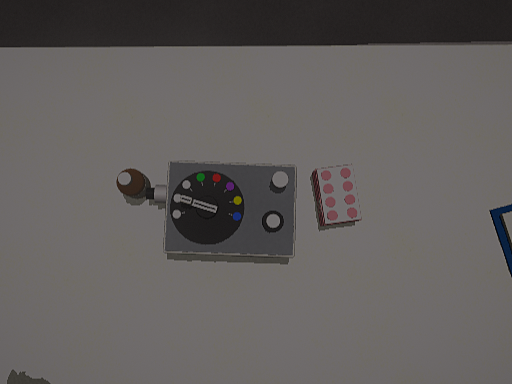

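View pics/side0.png

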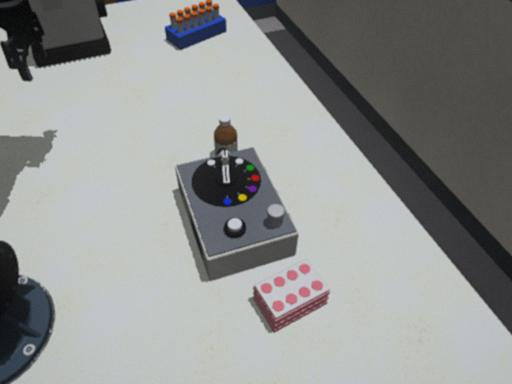

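The top view shows the dots clockwise from (177,214): white, white, white, green (200,177), red, violet, yellow, blue. The bar points at the second white dot, so it needs two clicks. The button is at (273,221), the canister at (280,180), the bottle at (131,183) and the plates at (337,195).

Run:
```python
from h import *
for n in("top","side"):
    im,d,C=load(n+"0");hsv=cv2.cvtColor(im,cv2.COLOR_RGB2HSV);H,S,V=[hsv[...,i].astype(int) for i in range(3)]
    P=pts(C,d);box=(P[...,2]>.07)&(P[...,2]<.115)
    for nm,lo,hi in(("red",-1,8),("red2",172,180),("yel",22,35),("green",45,80),("blue",105,125),("vio",130,155)):
        for c,a in blobs((H>=lo)&(H<=hi)&(S>130)&(V>50)&box,8): print(n,nm,c,a,ray(C,c,.0925)[0].round(4))
    w=(S<40)&(V>(120 if n=="top" else 190))&(P[...,2]>.085)&(P[...,2]<.15)
    for c,a in blobs(w,8): print(n,"white",c,a,P[int(c[1]),int(c[0])].round(3),ray(C,c,.0925)[0].round(4))
    if n=="top":
        g=(P[...,2]>.083)&(P[...,2]<.1);k=cv2.morphologyEx(g.astype(np.uint8),cv2.MORPH_OPEN,np.ones((7,7)))
        cs=max(cv2.findContours(k,0,2)[0],key=cv2.contourArea);q=ray(C,cs[:,0],.09)[:,:2].astype(np.float32)
        print("rect",cv2.minAreaRect(q))
```

```text
top red [216.2 177.4] 58 [0.6099 0.0999 0.0925]
top yel [237.1 199.9] 61 [0.5607 0.0556 0.0925]
top green [200.2 176.8] 56 [0.6116 0.1341 0.0925]
top blue [236.5 216. ] 60 [0.5264 0.0573 0.0925]
top vio [229.6 185.8] 58 [0.5913 0.0713 0.0925]
top white [204.5 203.5] 12 [0.554 0.125 0.103] [0.554  0.1251 0.0925]
top white [200.5 206.5] 12 [0.548 0.133 0.106] [0.5477 0.1336 0.0925]
top white [294.  210.5] 8 [ 0.538 -0.066  0.088] [ 0.5363 -0.0655  0.0925]
top white [211.5 209.9] 8 [0.541 0.111 0.104] [0.5401 0.1103 0.0925]
top white [293. 249.] 11 [ 0.455 -0.062  0.087] [ 0.4549 -0.0611  0.0925]
rect ((0.5429196953773499, 0.07042593508958817), (0.2758532762527466, 0.19669219851493835), 87.025146484375)
side red [255.  177.1] 41 [0.6099 0.099  0.0925]
side yel [242.1 197.2] 63 [0.5603 0.0538 0.0925]
side green [249.6 167.2] 43 [0.6105 0.133  0.0925]
side blue [227.1 201.1] 66 [0.526  0.0557 0.0925]
side vio [252.1 188.4] 56 [0.5905 0.0695 0.0925]
side white [224.5 117.2] 59 [0.606 0.289 0.125] [0.6192 0.3253 0.0925]
side white [238.9 160.6] 17 [0.594 0.165 0.093] [0.5954 0.1627 0.0925]
side white [210.8 162. ] 16 [0.531 0.182 0.094] [0.5327 0.1832 0.0925]
side white [227. 170.] 9 [0.554 0.131 0.107] [0.5587 0.1443 0.0925]
side white [234.5 223.2] 88 [ 0.514 -0.019  0.11 ] [ 0.5191 -0.0069  0.0925]
```

Both views agree within 2 mm. Axis is at about (0.546, 0.1195), the green direction is about 12° and the bar about 72°. I'm moving above the approach side with the fingers shut.

Emit:
apply_moves([
  [-1, -0.6, -0.22, 0, 0],
  [-1, -1.5, -0.56, 0, 0],
  [-1, -2.4, -0.9, 0, 0],
  [-1, -3.3, -1.24, 0, 0],
  [-1, -4.2, -1.58, 0, 0],
  [-1, -5.1, -1.92, 0, 0],
  [-1, -6.0, -2.24, 0, 0],
  [-1, -6.78, -2.52, 0, 0],
])

```text
time: 1.1
ee_pos: [0.5266, 0.169, 0.245]
tcp_rot: [0.213, 0.977, -0.0, -0.0]
contact_force: [0.1, 0.6, 0.1]
gripper_width: -0.0001
```

Emit:
apply_moves([
  [-1, 0, 0, 0, 0],
  [-1, 0, 0, 0, 0],
  [-1, 0, 0, 0, 0],
])

```text
time: 1.48
ee_pos: [0.5246, 0.1715, 0.2453]
tcp_rot: [0.212, 0.977, -0.0, -0.0]
contact_force: [-0.4, -0.4, -0.7]
gripper_width: -0.0003
```

```bash
cat >> h.py <<'E'
def inc(target,pushdir=None):
    "units to bring TCP to target (world); twist so that -tool x points along pushdir (deg)"
    s=robot.get_state();R=Ro.from_quat(s["tcp_rot"]).as_matrix();d=R.T@(np.array(target)-s["ee_pos"])/.06
    a=np.degrees(np.arctan2(-R[1,0],-R[0,0]));tw=0 if pushdir is None else np.radians(a-pushdir)
    print("t",round(s["time"],2),"ee",s["ee_pos"].round(4),"-x dir",a.round(1),"F",s["contact_force"].round(2),"w",round(s["gripper_width"],4),"-> inc",d.round(3),"twist",np.round(tw,3))
E
python3 - <<'E'
from h import *
im,d,C=shot("wrist","w1");shot("side","s1")
inc((.525,.17,.13),-18)
a=cv2.imread("pics/w1.png");b=cv2.imread("pics/s1.png")[90:240,130:330];b=cv2.resize(b,(512,384),interpolation=3)
cv2.imwrite("pics/c1.png",cv2.resize(np.vstack([a,b]),(448,600)) if 0 else cv2.resize(np.hstack([a,b]),(800,300)))
E
```

```text
t 1.57 ee [0.5247 0.1716 0.2455] -x dir -24.5 F [-0.38  0.6   0.03] w 0.0001 -> inc [-0.016 -0.022  1.924] twist -0.113
```

View pics/c1.png

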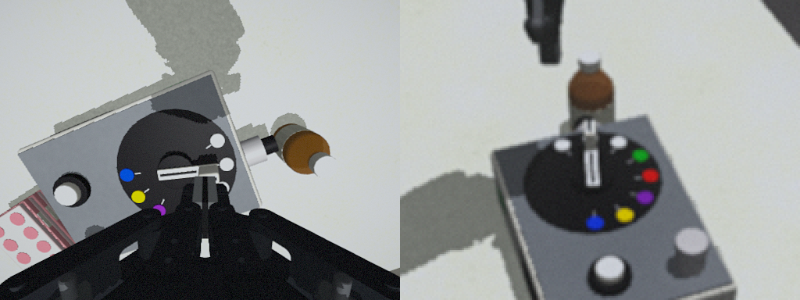

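The wrist view shows the closed fingers in front. The bar, at about (190,172), still points at the second white dot. I'll check the dots and the tab from this view.

Run:
```python
from h import *
im,d,C=load("w1");hsv=cv2.cvtColor(im,cv2.COLOR_RGB2HSV);H,S,V=[hsv[...,i].astype(int) for i in range(3)];P=pts(C,d)
for nm,lo,hi in(("yel",22,35),("blue",105,125)):
    for c,a in blobs((H>=lo)&(H<=hi)&(S>130)&(V>50),60): print(nm,c,a,ray(C,c,.0925)[0].round(4))
for nm,m in(("white",(S<40)&(V>150)&(P[...,2]<.097)),("tabtop",(P[...,2]>.128)&(P[...,2]<.141)),("btn",(P[...,2]>.102)&(P[...,2]<.12)&(V>150))):
    for c,a in blobs(m&(P[...,2]>.087)&(P[...,0]>.45)&(P[...,1]<.2),40):
        print(nm,c,a,ray(C,c,{"white":.0925,"tabtop":.135,"btn":.108}[nm])[0].round(4), P[int(c[1]),int(c[0])].round(4))
ax=np.array([.546,.1195]);
q=P[(P[...,2]>.128)&(P[...,2]<.141)&(np.linalg.norm(P[...,:2]-ax,axis=-1)<.06)&(d>0)];m=q.mean(0);print("tab pts",len(q),m,np.degrees(np.arctan2(*(m[:2]-ax)[::-1])),np.linalg.norm(m[:2]-ax))
# bar white points angle
for f in("w1","top0"):
    im,d,C=load(f);P=pts(C,d);V=im.min(-1);q=P[(P[...,2]>.103)&(P[...,2]<.111)&(V>(130 if f=="w1" else 60))&(np.linalg.norm(P[...,:2]-ax,axis=-1)<.056)]
    u,s,vt=np.linalg.svd(q[:,:2]-q[:,:2].mean(0));print(f,len(q),q.mean(0),np.degrees(np.arctan2(vt[0,1],vt[0,0])))
im,d,C=load("top0");P=pts(C,d);
for c,a in blobs((P[...,2]>.102)&(P[...,2]<.118)&(P[...,1]<.05)&(P[...,1]>-.09),15): print("top btn",c,a,ray(C,c,.108)[0])
print(P[221,273],P[180,280])
```

```text
yel [176.7 251.3] 250 [0.5603 0.0545 0.0925]
blue [162.  223.5] 272 [0.5261 0.0563 0.0925]
white [157.4 163. ] 1393 [0.4691 0.0841 0.0925] [0.469  0.083  0.0908]
white [297. 197.] 461 [0.5574 0.1941 0.0925] [0.5577 0.194  0.0916]
white [132.7 158.5] 46 [0.4553 0.0646 0.0925] [0.4546 0.0628 0.0896]
white [277.3 180. ] 278 [0.5331 0.1832 0.0925] [0.5324 0.183  0.0946]
white [289.6 210. ] 248 [0.5671 0.1819 0.0925] [0.5667 0.1814 0.0931]
white [288.1 236.3] 45 [0.5934 0.169  0.0925] [0.5923 0.1692 0.094 ]
tabtop [270.1 223.9] 202 [0.5558 0.164  0.135 ] [0.5554 0.1641 0.134 ]
btn [227.9 221.2] 553 [0.547  0.1238 0.108 ] [0.5462 0.1233 0.1089]
btn [ 83.9 249.9] 582 [ 0.5149 -0.0213  0.108 ] [ 0.5128 -0.0179  0.1124]
tab pts 202 [0.55662516 0.16366608 0.13298367] 76.47323017337924 0.04542616494432487
w1 577 [0.54747496 0.12399335 0.10679087] -107.05299149890118
top0 141 [0.54773773 0.12353056 0.10720326] -107.94380386050767
top btn [272.5 220.9] 269 [ 0.51393203 -0.01800823  0.108     ]
[ 0.51359    -0.0189075   0.11011467] [ 0.59627913 -0.03353691  0.13447411]
```

Emit:
apply_moves([
  [-1, 0, 0, 0.3, -0.03],
  [-1, 0, 0, 0.8, -0.06],
  [-1, 0, 0, 1.2, -0.09],
  [-1, 0, 0, 1.5, -0.11],
  [-1, 0, 0, 1.75, -0.11],
  [-1, 0, 0, 1.92, -0.11],
  [-1, 0, 0, 1.92, -0.11],
  [-1, 0, 0, 1.92, -0.11],
])

```text
time: 2.58
ee_pos: [0.5257, 0.1709, 0.1307]
tcp_rot: [0.159, 0.987, 0.0, 0.0]
contact_force: [-0.7, -1.1, 0.6]
gripper_width: -0.0
```

```bash
cat >> h.py <<'E'
ax=np.array([.546,.1195])
def arc(thetas,gap=0,z=.130):
    for t in thetas:
        r=np.radians(t);p=np.array([np.sin(r),-np.cos(r)])
        xy=ax+.042*np.array([np.cos(r),np.sin(r)])-(.018+gap)*p
        print(t,end=" ");inc((*xy,z),t-90)
def bar(f):
    im,d,C=shot("top",f);P=pts(C,d);q=P[(P[...,2]>.103)&(P[...,2]<.111)&(im.min(-1)>60)&(np.linalg.norm(P[...,:2]-ax,axis=-1)<.056)]
    vt=np.linalg.svd(q[:,:2]-q[:,:2].mean(0))[2];print("bar",len(q),q.mean(0).round(4),np.degrees(np.arctan2(vt[0,1],vt[0,0]))%180)
E
python3 - <<'E'
from h import *
shot("side","s2");b=cv2.imread("pics/s2.png")[110:230,150:310];cv2.imwrite("pics/c2.png",cv2.resize(b,(800,600),interpolation=3))
arc([76,72,68,64,60,56,53])
E
```

```text
76 t 2.62 ee [0.5258 0.1709 0.1308] -x dir -18.3 F [ 0.14 -0.35 -0.64] w 0.0 -> inc [-0.237 -0.032  0.013] twist -0.075
72 t 2.62 ee [0.5258 0.1709 0.1308] -x dir -18.3 F [ 0.14 -0.35 -0.64] w 0.0 -> inc [-0.285 -0.009  0.013] twist -0.005
68 t 2.62 ee [0.5258 0.1709 0.1308] -x dir -18.3 F [ 0.14 -0.35 -0.64] w 0.0 -> inc [-0.335  0.01   0.013] twist 0.065
64 t 2.62 ee [0.5258 0.1709 0.1308] -x dir -18.3 F [ 0.14 -0.35 -0.64] w 0.0 -> inc [-0.385  0.026  0.013] twist 0.135
60 t 2.62 ee [0.5258 0.1709 0.1308] -x dir -18.3 F [ 0.14 -0.35 -0.64] w 0.0 -> inc [-0.437  0.038  0.013] twist 0.205
56 t 2.62 ee [0.5258 0.1709 0.1308] -x dir -18.3 F [ 0.14 -0.35 -0.64] w 0.0 -> inc [-0.49   0.047  0.013] twist 0.275
53 t 2.62 ee [0.5258 0.1709 0.1308] -x dir -18.3 F [ 0.14 -0.35 -0.64] w 0.0 -> inc [-0.529  0.051  0.013] twist 0.327
```

View pics/c2.png

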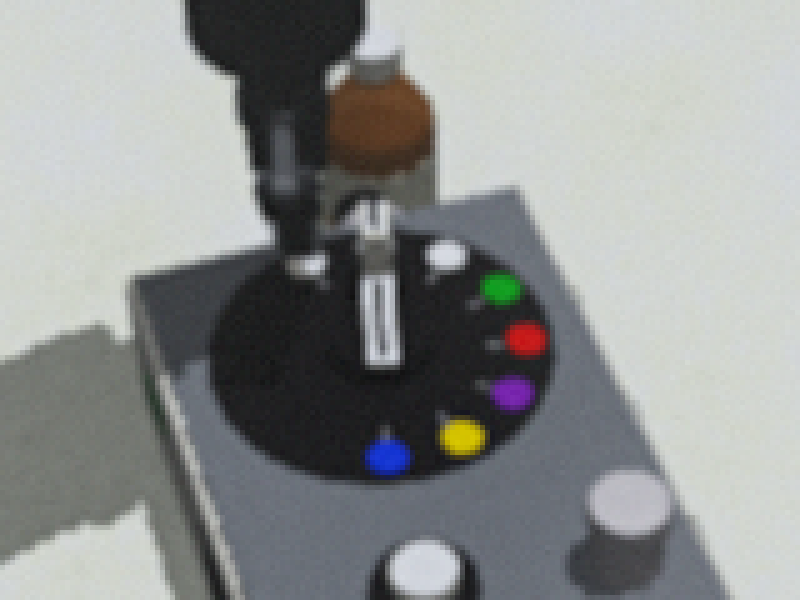

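The fingertip, at about (300,230), stands beside the tab at (375,240), at its height and clear of it. First click, pushed slowly.

Emit:
apply_moves([
  [-1, -0.12, -0.01, 0.01, 0],
  [-1, -0.22, -0.01, 0.01, 0],
  [-1, -0.285, -0.01, 0.01, 0],
  [-1, -0.335, 0.01, 0.01, 0.065],
  [-1, -0.385, 0.025, 0.01, 0.135],
  [-1, -0.435, 0.04, 0.01, 0.205],
  [-1, -0.46, 0.043, 0.01, 0.24],
  [-1, -0.49, 0.047, 0.01, 0.275],
])

```text
time: 3.62
ee_pos: [0.5543, 0.1642, 0.1295]
tcp_rot: [0.293, 0.956, -0.0, -0.0]
contact_force: [-0.4, 0.5, 1.3]
gripper_width: 0.0002
```

Run:
```python
from h import *
bar("b3");arc([54,52,50,46,42])
```

```text
bar 96 [0.5471 0.118  0.1072] 51.456949565639206
54 t 3.67 ee [0.5546 0.1641 0.1294] -x dir -34.2 F [ 0.35 -0.12  0.1 ] w 0.0001 -> inc [-0.022  0.013 -0.009] twist 0.031
52 t 3.67 ee [0.5546 0.1641 0.1294] -x dir -34.2 F [ 0.35 -0.12  0.1 ] w 0.0001 -> inc [-0.047  0.023 -0.009] twist 0.066
50 t 3.67 ee [0.5546 0.1641 0.1294] -x dir -34.2 F [ 0.35 -0.12  0.1 ] w 0.0001 -> inc [-0.072  0.031 -0.009] twist 0.101
46 t 3.67 ee [0.5546 0.1641 0.1294] -x dir -34.2 F [ 0.35 -0.12  0.1 ] w 0.0001 -> inc [-0.123  0.045 -0.009] twist 0.171
42 t 3.67 ee [0.5546 0.1641 0.1294] -x dir -34.2 F [ 0.35 -0.12  0.1 ] w 0.0001 -> inc [-0.176  0.056 -0.009] twist 0.241
```

Run:
```python
from h import *
shot("side","s3");b=cv2.imread("pics/s3.png")[110:230,150:310];cv2.imwrite("pics/c3.png",cv2.resize(b,(640,480),interpolation=3))
```

```text
(no output)
```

View pics/c3.png

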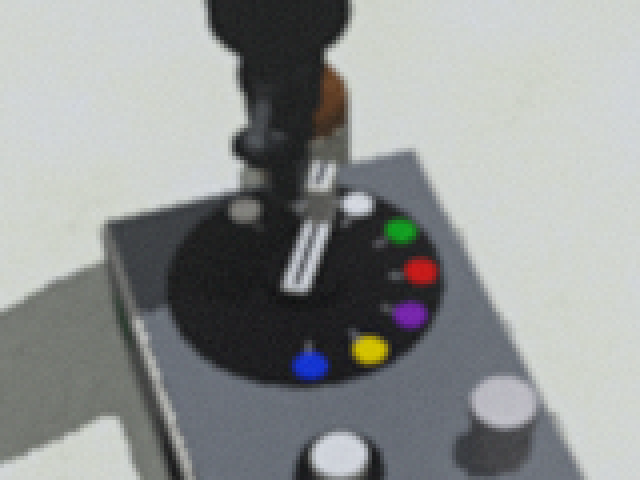

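The bar points between the second and third white dots, perhaps still snapping. I'll hold briefly and re-measure.

Emit:
apply_moves([
  [-1, 0, 0, 0, 0],
  [-1, 0, 0, 0, 0],
])

```text
time: 3.98
ee_pos: [0.5541, 0.1642, 0.1295]
tcp_rot: [0.292, 0.956, -0.0, -0.0]
contact_force: [0.3, -0.2, 0.4]
gripper_width: 0.0004
```

```bash
cat >> h.py <<'E'
def bars(f):
    im,d,C=shot("side",f);P=pts(C,d);q=P[(P[...,2]>.103)&(P[...,2]<.111)&(im.min(-1)>110)&(np.linalg.norm(P[...,:2]-ax,axis=-1)<.056)]
    vt=np.linalg.svd(q[:,:2]-q[:,:2].mean(0))[2];print("bar side",len(q),q.mean(0).round(4),np.degrees(np.arctan2(vt[0,1],vt[0,0]))%180)
E
python3 - <<'E'
from h import *
bar("b4");bars("s4");arc([50,46,42])
E
```

```text
bar 96 [0.5484 0.1194 0.1073] 47.99661281168659
bar side 117 [0.5507 0.122  0.1062] 44.24539991020552
50 t 4.08 ee [0.5541 0.1642 0.1295] -x dir -34.0 F [-0.02 -0.5  -0.49] w 0.0001 -> inc [-0.079  0.034 -0.008] twist 0.105
46 t 4.08 ee [0.5541 0.1642 0.1295] -x dir -34.0 F [-0.02 -0.5  -0.49] w 0.0001 -> inc [-0.13   0.048 -0.008] twist 0.174
42 t 4.08 ee [0.5541 0.1642 0.1295] -x dir -34.0 F [-0.02 -0.5  -0.49] w 0.0001 -> inc [-0.183  0.058 -0.008] twist 0.244
```

It settles slowly toward about 42°, which is one click. Computing the second.

Run:
```python
from h import *
bars("s5");arc([46,42,38,34,31,28,26,24])
```

```text
bar side 116 [0.5512 0.1217 0.1062] 39.28367859762773
46 t 4.12 ee [0.5541 0.1642 0.1295] -x dir -34.0 F [-0.05 -0.11  0.4 ] w 0.0001 -> inc [-0.131  0.048 -0.008] twist 0.174
42 t 4.12 ee [0.5541 0.1642 0.1295] -x dir -34.0 F [-0.05 -0.11  0.4 ] w 0.0001 -> inc [-0.183  0.058 -0.008] twist 0.244
38 t 4.12 ee [0.5541 0.1642 0.1295] -x dir -34.0 F [-0.05 -0.11  0.4 ] w 0.0001 -> inc [-0.235  0.065 -0.008] twist 0.314
34 t 4.12 ee [0.5541 0.1642 0.1295] -x dir -34.0 F [-0.05 -0.11  0.4 ] w 0.0001 -> inc [-0.289  0.068 -0.008] twist 0.384
31 t 4.12 ee [0.5541 0.1642 0.1295] -x dir -34.0 F [-0.05 -0.11  0.4 ] w 0.0001 -> inc [-0.328  0.067 -0.008] twist 0.436
28 t 4.12 ee [0.5541 0.1642 0.1295] -x dir -34.0 F [-0.05 -0.11  0.4 ] w 0.0001 -> inc [-0.368  0.065 -0.008] twist 0.489
26 t 4.12 ee [0.5541 0.1642 0.1295] -x dir -34.0 F [-0.05 -0.11  0.4 ] w 0.0001 -> inc [-0.395  0.062 -0.008] twist 0.523
24 t 4.12 ee [0.5541 0.1642 0.1295] -x dir -34.0 F [-0.05 -0.11  0.4 ] w 0.0001 -> inc [-0.421  0.059 -0.008] twist 0.558
```

Emit:
apply_moves([
  [-1, -0.07, 0.03, 0, 0.1],
  [-1, -0.13, 0.05, 0, 0.175],
  [-1, -0.185, 0.06, 0, 0.245],
  [-1, -0.235, 0.065, 0, 0.315],
  [-1, -0.29, 0.068, 0, 0.385],
  [-1, -0.33, 0.067, 0, 0.435],
  [-1, -0.37, 0.065, 0, 0.49],
  [-1, -0.395, 0.062, 0, 0.525],
])

```text
time: 5.12
ee_pos: [0.576, 0.1541, 0.1295]
tcp_rot: [0.531, 0.847, 0.0, -0.0]
contact_force: [0.4, 0.6, 0.1]
gripper_width: 0.0001
```

Emit:
apply_moves([
  [-1, 0, 0, 0, 0],
  [-1, 0, 0, 0, 0],
  [-1, 0, 0, 0, 0],
  [-1, 0, 0, 0, 0],
])

```text
time: 5.62
ee_pos: [0.5759, 0.154, 0.1295]
tcp_rot: [0.531, 0.848, -0.0, 0.0]
contact_force: [0.3, -0.7, -0.2]
gripper_width: 0.0
```

Run:
```python
from h import *
bar("b6");bars("s6");arc([24,20],0);b=cv2.imread("pics/s6.png")[110:230,150:310];cv2.imwrite("pics/c6.png",cv2.resize(b,(640,480),interpolation=3))
```

```text
bar 41 [0.558  0.1177 0.1075] 12.875464574580377
bar side 120 [0.5518 0.1185 0.1064] 9.907526983627122
24 t 5.72 ee [0.5758 0.154  0.1295] -x dir -64.1 F [ 0.12 -0.   -0.77] w -0.0001 -> inc [-0.024  0.011 -0.008] twist 0.033
20 t 5.72 ee [0.5758 0.154  0.1295] -x dir -64.1 F [ 0.12 -0.   -0.77] w -0.0001 -> inc [-0.074  0.028 -0.008] twist 0.103
```

View pics/c6.png

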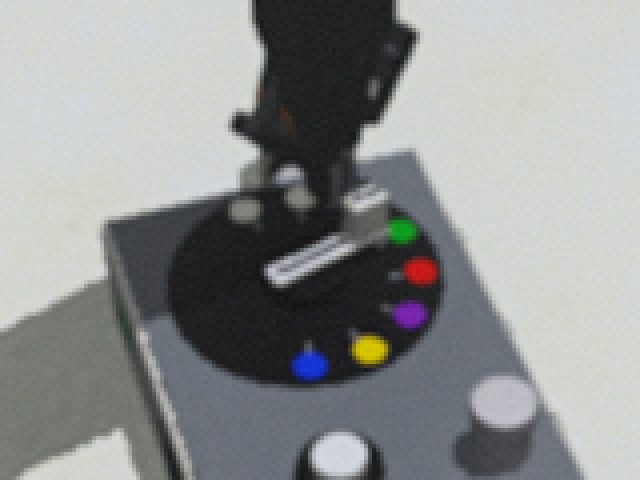

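The bar now rests on the green dot: it points at (402,230), and the measured 10–13° matches the expected 12°. Backing off and rising.

Emit:
apply_moves([
  [-1, 0.1, 0, 0, 0],
  [-1, 0.25, 0, 0, 0],
  [-1, 0.35, 0, 0, 0],
  [-1, 0.35, 0, -0.3, 0],
  [-1, 0.35, 0, -0.8, 0],
  [-1, 0.35, 0, -1.2, 0],
  [-1, 0.35, 0, -1.2, 0],
])

```text
time: 6.6
ee_pos: [0.5675, 0.1736, 0.2033]
tcp_rot: [0.53, 0.848, 0.001, 0.001]
contact_force: [1.0, 0.1, -0.0]
gripper_width: -0.0002
```

Run:
```python
from h import *
bar("b7");im,d,C=load("b7");P=pts(C,d);D=np.linalg.norm(P[...,:2]-[.5137,-.0186],axis=-1)
im,d,C=load("s6");P=pts(C,d);D=np.linalg.norm(P[...,:2]-[.5137,-.0186],axis=-1);m=(D<.02)&(im.min(-1)>110)
for c,a in blobs(m,20): print("btn side",c,a,np.median(P[...,2][m]),ray(C,c,.112)[0])
im,d,C=load("b7");P=pts(C,d);D=np.linalg.norm(P[...,:2]-[.5137,-.0186],axis=-1);m=(D<.022)&(im.min(-1)>70)
for c,a in blobs(m,20): print("btn top",c,a,np.median(P[...,2][m]),ray(C,c,.112)[0])
m=(D<.026)&(D>.018);print("ring z",np.median(P[...,2][m]))
inc((.514,-.0187,.18),-64)
```

```text
bar 130 [0.5498 0.1208 0.1074] 12.110470842484148
btn side [234.5 223.4] 140 0.11076181351528369 [ 0.51396477 -0.0216083   0.112     ]
btn top [272.7 220.5] 159 0.11211194541599812 [ 0.51453525 -0.0181774   0.112     ]
ring z 0.10109023798898131
t 6.65 ee [0.5669 0.1734 0.2018] -x dir -64.1 F [ 0.49 -0.01 -0.19] w -0.0002 -> inc [-2.494 -2.193  0.362] twist -0.001
```

The bar is at 12.1° and the button top is at about (0.514, -0.019, 0.1115). Moving over the button.

Emit:
apply_moves([
  [-1, -0.5, -0.44, 0, 0],
  [-1, -1.2, -1.05, 0, 0],
  [-1, -1.9, -1.67, 0, 0],
  [-1, -2.3, -2.02, 0.1, 0],
  [-1, -2.5, -2.19, 0.3, 0],
  [-1, -2.5, -2.19, 0.7, 0],
  [-1, -2.5, -2.19, 0.85, 0],
  [-1, -2.5, -2.19, 0.85, 0],
])

```text
time: 7.65
ee_pos: [0.5136, -0.0188, 0.1495]
tcp_rot: [0.53, 0.848, -0.001, -0.001]
contact_force: [-0.1, -0.5, -0.1]
gripper_width: -0.0003
```

Run:
```python
from h import *
inc((.514,-.019,.126));inc((.514,-.019,.119))
shot("side","s8");b=cv2.imread("pics/s8.png")[150:270,170:330];cv2.imwrite("pics/c8.png",cv2.resize(b,(640,480),interpolation=3))
```

```text
t 7.65 ee [ 0.5136 -0.0188  0.1495] -x dir -64.1 F [-0.09 -0.53 -0.09] w -0.0003 -> inc [-0.007  0.005  0.392] twist 0
t 7.65 ee [ 0.5136 -0.0188  0.1495] -x dir -64.1 F [-0.09 -0.53 -0.09] w -0.0003 -> inc [-0.007  0.005  0.509] twist 0
```

View pics/c8.png

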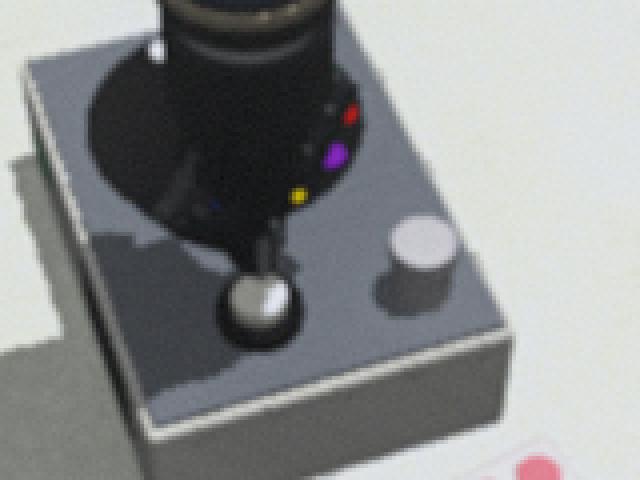

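The tip at (268,270) is over the button at (262,305) and clear of the canister. Pressing in stages and watching the force.

Emit:
apply_moves([
  [-1, 0, 0, 0.15, 0],
  [-1, 0, 0, 0.28, 0],
  [-1, 0, 0, 0.35, 0],
  [-1, 0, 0, 0.39, 0],
  [-1, 0, 0, 0.42, 0],
  [-1, 0, 0, 0.45, 0],
  [-1, 0, 0, 0.45, 0],
])

```text
time: 8.57
ee_pos: [0.514, -0.0194, 0.1236]
tcp_rot: [0.531, 0.848, -0.0, 0.0]
contact_force: [-0.7, -0.1, 1.8]
gripper_width: -0.0002
```

Emit:
apply_moves([
  [-1, 0, 0, 0.03, 0],
  [-1, 0, 0, 0.05, 0],
  [-1, 0, 0, 0.05, 0],
])

```text
time: 8.95
ee_pos: [0.5141, -0.0194, 0.1206]
tcp_rot: [0.531, 0.848, -0.0, 0.0]
contact_force: [-1.7, 0.1, 4.9]
gripper_width: 0.0001
```

Emit:
apply_moves([
  [-1, 0, 0, 0.02, 0],
  [-1, 0, 0, 0.035, 0],
  [-1, 0, 0, 0.035, 0],
])

```text
time: 9.32
ee_pos: [0.5141, -0.0194, 0.1198]
tcp_rot: [0.531, 0.848, 0.0, 0.001]
contact_force: [-6.1, 0.2, 20.2]
gripper_width: 0.0001
```

The force jumped from 5 to 20 N, so the button is at its stop. Releasing straight up, then retreating toward the robot.

Emit:
apply_moves([
  [-1, 0, 0, -0.1, 0],
  [-1, 0, 0, -0.4, 0],
  [-1, 0, 0, -0.9, 0],
  [-1, 0, 0, -1.5, 0],
  [-1, 0, 0, -2.0, 0],
  [-1, 0, 0, -2.0, 0],
])

```text
time: 10.07
ee_pos: [0.5154, -0.0194, 0.2403]
tcp_rot: [0.531, 0.848, 0.001, 0.002]
contact_force: [0.5, -0.1, -0.1]
gripper_width: -0.0002
```

Run:
```python
from h import *
inc((.36,.0,.24))
```

```text
t 10.07 ee [ 0.5154 -0.0194  0.2403] -x dir -64.1 F [ 0.5  -0.07 -0.09] w -0.0002 -> inc [ 1.422 -2.188 -0.006] twist 0
```

Emit:
apply_moves([
  [-1, 0.3, -0.46, 0, 0],
  [-1, 0.7, -1.08, 0, 0],
  [-1, 1.1, -1.7, 0, 0],
  [-1, 1.4, -2.15, 0, 0],
  [-1, 1.4, -2.15, 0, 0],
  [-1, 1.4, -2.15, 0, 0],
])

```text
time: 10.82
ee_pos: [0.3619, -0.0002, 0.2381]
tcp_rot: [0.531, 0.848, 0.0, 0.0]
contact_force: [1.0, -0.1, -0.1]
gripper_width: 0.0002
```

Run:
```python
from h import *
bar("b9");bars("s9")
im,d,C=load("b9");P=pts(C,d);D=np.linalg.norm(P[...,:2]-[.5137,-.0186],axis=-1);m=(D<.012);print("btn z",np.median(P[...,2][m]))
im0,d0,_=load("top0");P0=pts(C,d0)
for n,c in(("can",(.597,-.034)),("bot",(.6,.289)),("plates",(.565,-.14))):
    f=lambda Q:Q[(np.linalg.norm(Q[...,:2]-c,axis=-1)<.09)&(Q[...,2]>(.12 if n=="can" else .045))&((n!="plates")|(Q[...,1]<-.075))&((n!="bot")|(Q[...,1]>.24))].mean(0)
    print(n,f(P0).round(4),f(P).round(4))
b=cv2.imread("pics/b9.png")[130:280,100:380];cv2.imwrite("pics/c9.png",cv2.resize(b,(784,420),interpolation=3))
```

```text
bar 129 [0.5504 0.1207 0.1074] 12.150112722235576
bar side 129 [0.5536 0.1192 0.1062] 6.86896472253278
btn z 0.11261022520089103
can [ 0.5972 -0.0329  0.1323] [ 0.5973 -0.033   0.1321]
bot [0.598  0.2764 0.0884] [0.5981 0.2766 0.0885]
plates [ 0.5719 -0.1667  0.0595] [ 0.572  -0.1667  0.0596]
```

View pics/c9.png

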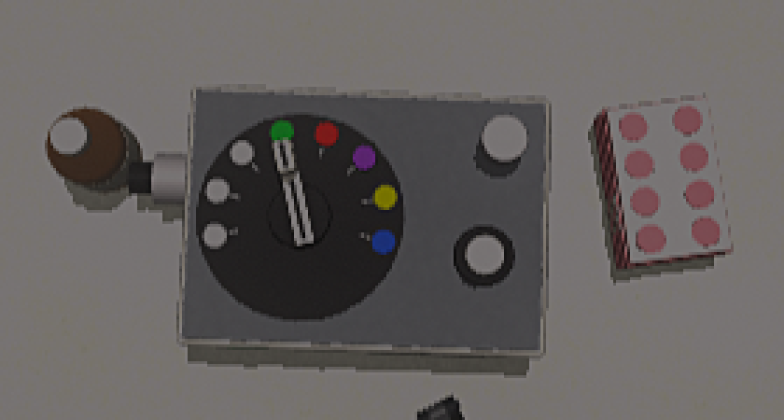

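The bar points at green (282,130), the button is up, the bystanders haven't moved and the hand is clear.

```bash
python3 -c "
from workcell import robot
print(robot.close_job())"
```

```text
the job is handed in; nothing more can be done
None
```

The light source is set to green and the job is handed in. With the shut fingertips I pushed the tab clockwise two clicks, from the second white dot to green. I then pressed the white button to its stop, let it come up and moved the hand clear.

**Last checks:**
- **Selector:** the top camera put the bar at 12.15°, against 12.2° measured for the green dot. The last picture shows it pointing at green.
- **Button:** the press force jumped from 5 N to 20 N at the bottom stop. Afterwards its top read 112.6 mm, against about 112 mm before, so it is up again.
- **Canister, bottle and plates:** none shifted by more than 0.2 mm.
- **Time:** about 11 s on the robot's clock.

**One disagreement:** the side camera's last bar angle read 6.9°. It varied by several degrees throughout because it sees the bar at a slant, so I relied on the top view and the picture.

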